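Set the copy stand's reflector to its working angle

ROBOT

A 7-joint arm with a two-finger parallel gripper is mounted at the origin on a cart in front of the work surface, level with it; the furniture and walls round the work are solid. World frame = base frame: x ahead of the robot, y to its left, z up, the work surface at z = 0. Lengths are in m, angles in rad, forces in N, time in s.
With the tool pointing down it reaches from about 0.425 to 0.925 m from the base axis. Payload 6.8 kg.
Tool frame: the origin (TCP) lies at the very end of the fingers, on their centre line; the grasp point (between the pads) lies bot.grip_point_offset behind it (bot.grip_point_offset is the distance from the TCP to the grasp point, in m); z points along the fingers, y is the line along which they close (so a half turn about z gives the same grasp; the last joint's range is limited). The gripper opens to 85 mm and grips with 20 to 120 N. Pads are 22 mm wide; open, the fingers measure 114 mm over their backs; the gripper's body (76 mm by 85 mm) begins 54 mm behind the grasp point. The pads swing forward as they close: fully open they stand 13 mm farther back than shut.
Start: joints at [-1.456, 0.477, 0.022, 1.555, -0.011, 1.109, -0.083], TCP at [0.149, 0.658, 0.231] pointing down, gripper open.
Joint ranges: [-2.96, 2.96], [-0.34, 2.1], [-1.41, 1.46], [0.24, 2.44], [-1.37, 4.51], [0.17, 1.92], [-2.96, 2.96]. Speed limits (rad/s): [2.39, 2.39, 3.14, 3.14, 3.14, 3.14, 3.14].

INTERFACE

Orientations are given as a unit quaternion [w, x, y, z].
In Python, from station import bot, imaging gives the robot as it stands. The module is installed in compiled form; this text tells all that it offers.
- The arm moves only by the tool carry_out, never from a script. Its argument "targets" is one flat list of numbers, 5 for each row, row after row: the closure in counts, from 0 (fully open) to 255 (shut), then the shift along the world's x, y, z in mm, then the turn about the world's z in degrees. A call has 1 to 20 rows; each row shifts and turns the commanded pose from where the row before left it; what a row does not reach is not made up. A row lasts 1/10 s, in which the tool goes at most 50 mm and 8.59 degrees, less where a joint would pass 70% of its speed; a pose out of reach is approached as far as the arm can. A call is refused whole if a number of a shift passes 50 or a number of a turn 8.59, either way. A call with a gripper value outside its range is refused whole. The fingers move at their own pace and stop on an object; "newtons" is the grip in N (left out, the last holds). Time passes only in rows, so rows that do not move let the fingers close. It gives the time, the measured TCP pose, the force, the opening and the grip force at its end, in the units of the state.
- bot.get_obs(): the state, without advancing time (a new reading comes with each control period).
- imaging.read_camera(name): name is "scene" or "top"; returns a dict with "frame" (480x640x3 uint8, red, green, blue), "fov_y" (degrees; the focal length in pixels is half the picture's height over the tangent of half this angle, whatever the lens; pixels are square), "cx", "cy" (the principal point, pixels), "pose" (4x4, takes a point from camera to world coordinates). Camera axes: x right, y up, looking along -z (the intrinsics and any distortion apply to the point x, -y, -z); pixel columns grow to the right and rows downward; lengths in m; the calibration is good to about 2 mm. A picture is of the moment at which its call begins. There is no depth.
- bot.hand_in(): hands the job in; it is judged then, once.
The state is a dict: "t": time; "q": joint angles; "joint_vel": joint speeds; "joint_torque": joint torques, N m; "eef_pos": TCP position; "tool_rot": TCP orientation; "contact_force": force on the tool from outside, world axes, zero at the start; "torque": the same for the moment, N m; "gripper_width": opening from 0.0 (shut) to 1.0 (fully open); "grasp_force": force on a finger pad.
Only numpy, scipy, OpenCV 4.12 (cv2) and the standard library are available. Lean on these libraries where they do the work, as an engineer would, in place of code of your own. Each camera call takes 0.05 s, during which the arm holds its last target. There are 200 camera calls.

TASK

Get the copy stand ready for photographing the dish: fold up the white reflector panel on its front hinge until it leans out 30 degrees from upright, so that it runs in line with the sloping bar of the angle gauge at its side, and leave it there. Do not knock the camera overhead, and leave the dish, the bottle and the beaker where they stand.

Things in the scene. Friction and masses are not known exactly. Their poses are not given: they have to be found in the camera images.
- stand: Fixed copy stand: grey base plate 205 x 210 x 12 mm, thin black mat, column, camera above. Origin on the worktop straight below the middle of the panel's hinge line; z up, y along the hinge, x back to the column (-x: front). It stands sideways: column to the robot's left, front to its right, turned up to 0.3 rad from that. Base from x = -20 to 185 mm; column 30 x 40 mm, 459 mm tall, at x = 150 mm.
- gauge_top (a point): Upper end of the angle gauge: a fixed flat aluminium bar, 14 mm broad, 5 mm thick and 95 mm long, beside the panel at y = +96 mm of the stand. It rises from the hinge line and slopes 30 degrees from upright to the front, with a thin brace behind it. It does not stop the panel. Axes as the stand's.
- camera: Grey camera housing fixed over the stand, 95 (x) x 85 (y) x 120 mm tall; origin at the middle of its underside, 310 mm above the worktop, 12.5 mm behind the hinge line, axes as the stand's. Its front face stands 35 mm in front of the hinge line; a lens of 24 mm radius hangs 24 mm below it. An upright gripper over the panel's edge does not clear it: come in tilted, along the leaning panel.
- panel (a joint): Hinge of the reflector panel, rad: 0 = upright, growing as it leans out to the front (stand's -x), at most 1.2. It starts between 0.76 and 0.90; wanted: 0.524 (30 degrees). The hinge is stiff (about 0.35 N m of friction, 2.5 N at the free edge) and the panel stays where it is left.
- panel_hinge (a point): Middle of the panel's hinge line, 24 mm above the worktop, in the panel's mid-thickness. Turns with the panel: z along the panel from hinge to free edge, y along the hinge, x square to the panel.
- panel_edge (a point): Middle of the free (upper) edge of the white reflector panel, in its mid-thickness, 140 mm from the hinge line; axes as panel_hinge. The panel is a stiff plate, 160 mm wide (y) and 6 mm thick, but for a 10 mm square strip by the hinge (7 to 17 mm from it). It can be pinched across its thickness at this edge.
- dish: Shallow round clear dish, 60 mm across and 15 mm high, loose on the stand's mat below the camera; origin at the centre of its underside.
- white_bottle: White bottle with a blue cap, 56 mm across and 105 mm tall, loose, beyond the stand (stand's -y) as seen from the robot; origin at the centre of its underside.
- glass_beaker: Clear beaker, 56 mm across and 62 mm tall, loose, on the robot's side of the stand (stand's +y); origin at the centre of its underside.

How it is judged:
By the outcome, as a careful person would: the job done as asked, in the order asked, and still so for the second after the job is handed in, with the robot touching nothing.
It also fails if it takes over 48 s, if anything falls off the work surface, if the arm or the gripper's body presses on something with over 40 N, if the wrist force passes 120 N, or if a joint passes its speed limit or range.

## Working session

There is one attempt and no reset: what is moved stays moved. The work goes in short steps, Python scripts to look and compute and a tool call to move; the robot and the scene stay as the last step left them, time stands still between calls to the robot, and variables do not carry over. Pictures are saved under pics/ and viewed, at most 10 in all, crops included, and the job is handed in when it is done.

Besides the shell and the picture viewer there is one more tool, called after "Emit:" as a command line: name --argument value ..., lists and objects as JSON in quotes. carry_out: Moves the arm, as the interface text tells. Its arguments: {"type":"object","properties":{"targets":{"type":"array","items":{"type":"number"}},"newtons":{"type":"number"}},"required":["targets"]}

```bash
mkdir -p pics; python3 - <<'E'
from station import bot, imaging
import cv2,numpy as np
o=bot.get_obs();print({k:np.round(v,3) for k,v in o.items()},bot.grip_point_offset)
for n in("scene","top"):
    c=imaging.read_camera(n);print(n,c["fov_y"],c["cx"],c["cy"],np.round(c["pose"],4).tolist(),[k for k in c])
    cv2.imwrite(f"pics/{n}0.png",c["frame"][:,:,::-1])
E
```

```text
{'t': np.float64(0.0), 'q': array([-1.456,  0.478,  0.022,  1.556, -0.011,  1.109, -0.083]), 'joint_vel': array([-0.   ,  0.001, -0.001,  0.001, -0.   ,  0.   , -0.   ]), 'joint_torque': array([ 1.0000e-03, -5.9643e+01,  1.6080e+00, -2.8120e+01,  1.2000e-02,
        9.0000e-03, -0.0000e+00]), 'eef_pos': array([0.149, 0.658, 0.23 ]), 'tool_rot': array([-0.   ,  0.111,  0.994, -0.001]), 'contact_force': array([0.12 , 0.17 , 0.429]), 'torque': array([-0.062, -0.002, -0.024]), 'grasp_force': np.float64(0.0), 'gripper_width': np.float64(0.998)} 0.0187
scene 50.92948726906057 329.1521741576588 238.42495425050586 [[0.6522, 0.4297, -0.6245, 0.0714], [-0.758, 0.3671, -0.5391, -0.4566], [-0.0024, 0.825, 0.5652, 0.6715], [0.0, 0.0, 0.0, 1.0]] ['frame', 'fov_y', 'cx', 'cy', 'pose']
top 51.44528622928275 323.68247784302525 236.31252823822757 [[-0.0045, 0.973, -0.2309, 0.3647], [-1.0, -0.0041, 0.0022, 0.023], [0.0012, 0.2309, 0.973, 1.1173], [0.0, 0.0, 0.0, 1.0]] ['frame', 'fov_y', 'cx', 'cy', 'pose']
```

View pics/scene0.png

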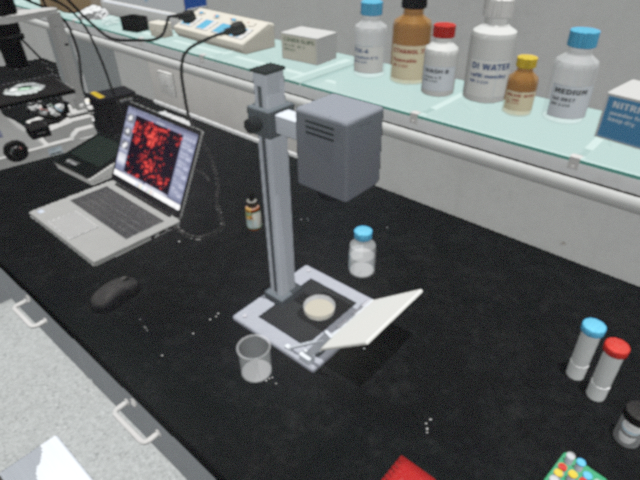

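View pics/top0.png

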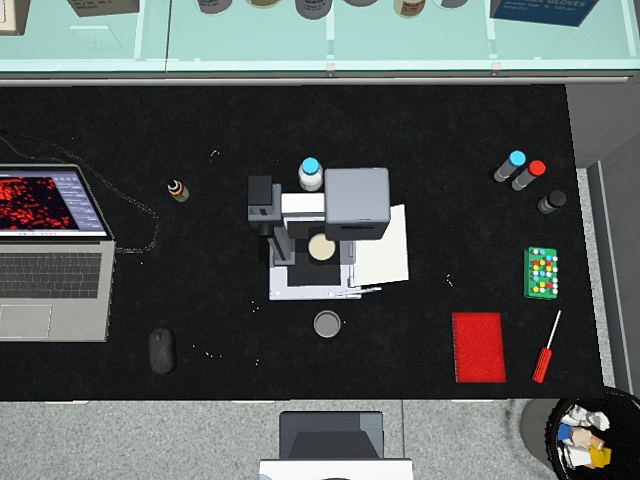

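The stand is at the middle: in the top view the base spans about (270–355, 240–299), the panel (355–408, 205–285) and the gauge (330–382, 293). The column is at (280, 240), the beaker at (327, 324) and the bottle at (310, 175). I'll zoom both views.

```bash
python3 - <<'E'
import cv2,numpy as np
a=cv2.imread("pics/top0.png")[160:340,240:420]; b=cv2.imread("pics/scene0.png")[250:400,220:430]
a=cv2.resize(a,(540,540),interpolation=2)
b=cv2.resize(b,(756,540),interpolation=2)
cv2.imwrite("pics/za.png",a);cv2.imwrite("pics/zb.png",b)
E
```

```text
(no output)
```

View pics/za.png

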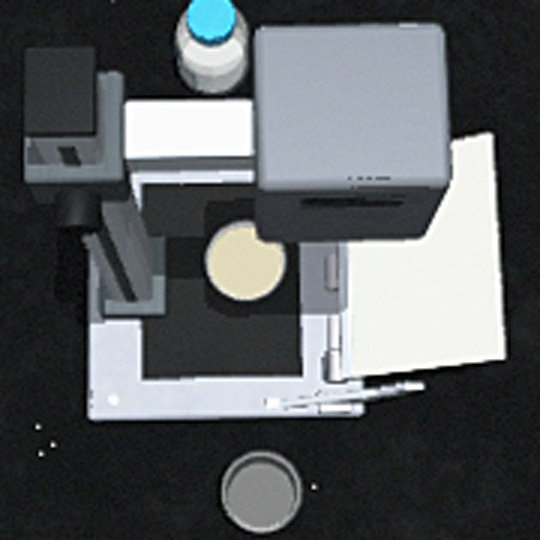

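View pics/zb.png

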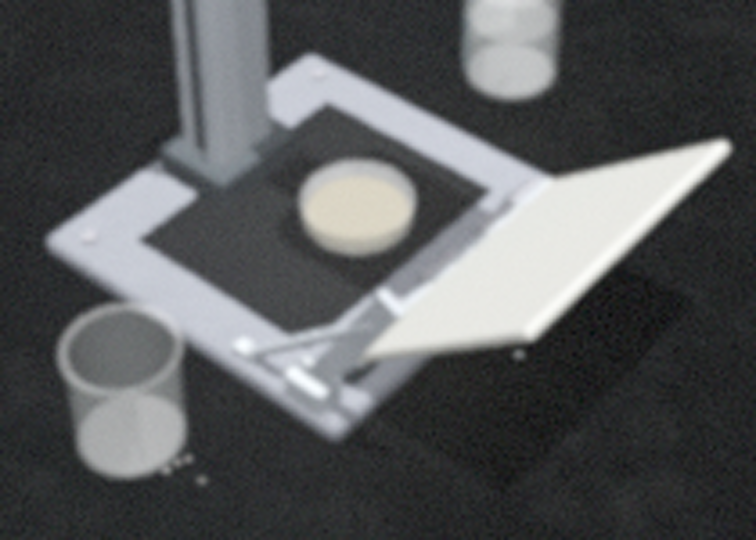

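The crops show the base corners: za (90,418) and (363,416), zb (48,240), (338,438) and (312,55). The panel's free-edge corners are at za (505,358)/(492,133) and zb (530,338)/(728,145), and the gauge top is at za (422,386).

```bash
cat > h.py <<'E'
import numpy as np
C={}
def setcam(n,c): C[n]=(240/np.tan(np.radians(c["fov_y"]/2)),c["cx"],c["cy"],np.array(c["pose"]))
def ray(n,u,v):
    f,cx,cy,P=C[n]; d=P[:3,:3]@np.array([(u-cx)/f,-(v-cy)/f,-1.]); return P[:3,3],d/np.linalg.norm(d)
def plane(n,u,v,z): o,d=ray(n,u,v); return o+d*(z-o[2])/d[2]
def tri(p,q):
    o1,d1=ray("top",*p);o2,d2=ray("scene",*q)
    s=np.linalg.lstsq(np.c_[d1,-d2],o2-o1,rcond=None)[0]; a=o1+d1*s[0];b=o2+d2*s[1]
    return (a+b)/2,np.linalg.norm(a-b)
def proj(n,X):
    f,cx,cy,P=C[n]; p=P[:3,:3].T@(np.asarray(X)-P[:3,3]); return np.array([cx+f*p[0]/-p[2],cy-f*p[1]/-p[2]])
za=lambda x,y:(240+(x+.5)/3-.5,160+(y+.5)/3-.5)
zb=lambda x,y:(220+(x+.5)/3.6-.5,250+(y+.5)/3.6-.5)
E
python3 - <<'E'
from station import imaging
from h import *
for n in("scene","top"): setcam(n,imaging.read_camera(n))
np.set_printoptions(precision=4,suppress=True)
W=[plane("top",*za(90,414),.012),plane("top",*za(363,412),.012),plane("scene",*zb(48,240),.012),plane("scene",*zb(340,432),.012),plane("scene",*zb(312,55),.012)]
S=np.array([[.185,.105],[-.02,.105],[.185,.105],[-.02,.105],[.185,-.105]])
W=np.array(W)[:,:2];print(W)
Wc=W-W.mean(0);Sc=S-S.mean(0)
U,_,V=np.linalg.svd(Sc.T@Wc); R=(U@V).T
t=W.mean(0)-R@S.mean(0); print("R",R,"origin",t,"yaw",np.arctan2(R[1,0],R[0,0])); print((S@R.T+t-W)*1e3)
for p,q in(((505,358),(530,338)),((495,133),(730,147))):
    X,e=tri(za(*p),zb(*q)); s=R.T@(X[:2]-t); print("edge",X,e,"stand",s,X[2],"ang",np.degrees(np.arctan2(-s[0],X[2]-.024)))
sw=lambda x,y,z:np.r_[R@[x,y]+t,z]
g=sw(-.0475,.096,.024+.0823); print("gauge top",g,proj("top",g),za(422,386),proj("scene",g))
for y in(-.08,0,.08):print("edge30",sw(-.07,y,.145),sw(-.103,y,.118))
np.savez("stand.npz",R=R,t=t)
E
```

```text
[[ 0.4878  0.1408]
 [ 0.4884 -0.0608]
 [ 0.4845  0.1408]
 [ 0.4883 -0.0624]
 [ 0.6917  0.1441]]
R [[-0.0147 -0.9999]
 [ 0.9999 -0.0147]] origin [ 0.5927 -0.0416] yaw 1.5854709913378202
[[-2.86    1.0347]
 [-0.4523 -2.2995]
 [ 0.4757  1.0729]
 [-0.3723 -0.7031]
 [ 3.2088  0.8951]]
edge [ 0.513  -0.1498  0.1138] 0.00038079471453609755 stand [-0.1071  0.0813] 0.11381497910917998 ang 50.006634998731045
edge [ 0.6707 -0.1489  0.1157] 0.001777162472930934 stand [-0.1084 -0.0765] 0.11568696394812966 ang 49.783334460858896
gauge top [ 0.4974 -0.0905  0.1063] [378.5343 287.3356] (380.33333333333337, 288.33333333333337) [330.2147 334.2175]
edge30 [ 0.6737 -0.1104  0.145 ] [ 0.6742 -0.1434  0.118 ]
edge30 [ 0.5937 -0.1115  0.145 ] [ 0.5942 -0.1445  0.118 ]
edge30 [ 0.5137 -0.1127  0.145 ] [ 0.5142 -0.1457  0.118 ]
```

Emit:
carry_out --targets '[0,20,-30,0,1.3,0,20,-30,0,1.3,0,20,-30,0,1.3,0,20,-30,0,1.3,0,20,-30,0,1.3,0,20,-30,0,1.3]'

```text
t: 0.8
eef_pos: [0.2698, 0.4769, 0.2313]
tool_rot: [-0.0, 0.043, 0.999, -0.0]
contact_force: [-0.0, -0.0, -0.5]
gripper_width: 1.003
grasp_force: 0.0
```

```bash
python3 - <<'E'
from station import bot
import numpy as np
o=bot.get_obs();print({k:np.round(o[k],3) for k in("t","q","eef_pos","tool_rot","contact_force")})
E
```

```text
{'t': np.float64(0.8), 'q': array([-1.204,  0.268,  0.041,  1.864, -0.013,  1.009,  0.328]), 'eef_pos': array([0.27 , 0.477, 0.231]), 'tool_rot': array([-0.   ,  0.043,  0.999, -0.   ]), 'contact_force': array([-0.017, -0.01 , -0.487])}
```

Emit:
carry_out --targets '[0,28,-38,0,1,0,28,-38,0,1,0,28,-38,0,1,0,28,-38,0,1,0,28,-38,0,1,0,28,-38,0,0.7]'

```text
t: 1.4
eef_pos: [0.4379, 0.2486, 0.2315]
tool_rot: [0.0, -0.007, 1.0, 0.0]
contact_force: [0.9, 0.7, -1.2]
gripper_width: 1.002
grasp_force: 0.0
```

Emit:
carry_out --targets '[0,0,-35,2,0,0,0,-35,0,0,0,0,-35,0,0,0,0,-35,0,0,0,0,-35,0,0,0,0,-35,0,0,0,0,-35,0,0]'

```text
t: 2.1
eef_pos: [0.4368, 0.0039, 0.2334]
tool_rot: [0.0, -0.006, 1.0, 0.0]
contact_force: [0.4, -0.0, 0.0]
gripper_width: 0.994
grasp_force: 0.0
```

Emit:
carry_out --targets '[0,0,-36,0,0,0,0,-36,0,0,0,0,-36,0,0,0,0,-36,0,0,0,0,-36,0,0,0,0,-36,0,0,0,0,-36,0,0,0,0,-30,0,0,0,30,0,0,0,0,32,0,-20,0,0,32,0,-30,0,0,32,0,-30,0,0,30,0,-30,0,0,0,0,-25,0,0,0,0,0,0]'

```text
t: 3.6
eef_pos: [0.5913, -0.2748, 0.0941]
tool_rot: [-0.004, -0.007, 1.0, 0.001]
contact_force: [-0.0, -0.3, -1.2]
gripper_width: 0.999
grasp_force: 0.0
```

```bash
python3 - <<'E'
from station import bot,imaging
import cv2
a=imaging.read_camera("scene")["frame"][200:440,250:520,::-1]; a=cv2.resize(a,(648,576),interpolation=2)
cv2.imwrite("pics/s1.png",a)
E
```

```text
(no output)
```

View pics/s1.png

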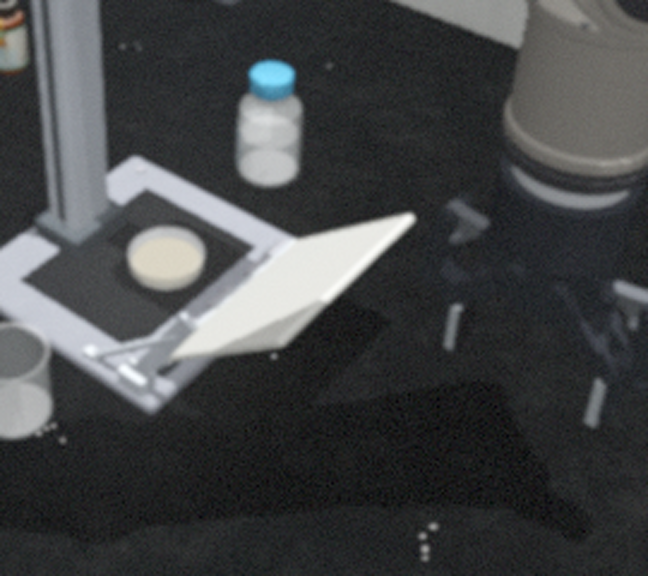

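The open gripper is in front of the panel, fingers at (453,325) and (595,400), and the panel edge runs (282,345)–(410,217). Next is a push with the back of the left finger.

Emit:
carry_out --targets '[0,0,20,0,0,0,0,20,0,0,0,0,15,0,0,0,0,5,2,0,0,0,5,3,0,0,0,5,3,0,0,0,5,4,0,0,0,5,4,0,0,0,0,0,0,0,0,0,0,0]'

```text
t: 4.65
eef_pos: [0.5932, -0.1967, 0.1144]
tool_rot: [0.0, -0.006, 1.0, -0.0]
contact_force: [0.1, 0.3, -0.2]
gripper_width: 1.004
grasp_force: 0.0
```

```bash
cat >> h.py <<'E'
def look(name):
    from station import imaging; import cv2
    out=[]
    for n in("scene","top"):
        c=imaging.read_camera(n); setcam(n,c); f=c["frame"][:,:,::-1]
        out.append(cv2.resize(f[250:400,300:430] if n=="scene" else f[190:310,320:430],None,fx=3,fy=3,interpolation=2))
    h=max(o.shape[0] for o in out)
    cv2.imwrite(name,np.hstack([np.pad(o,((0,h-o.shape[0]),(0,0),(0,0))) for o in out]))
E
python3 -c "
from h import *
look('pics/l1.png')"
```

```text
(no output)
```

View pics/l1.png

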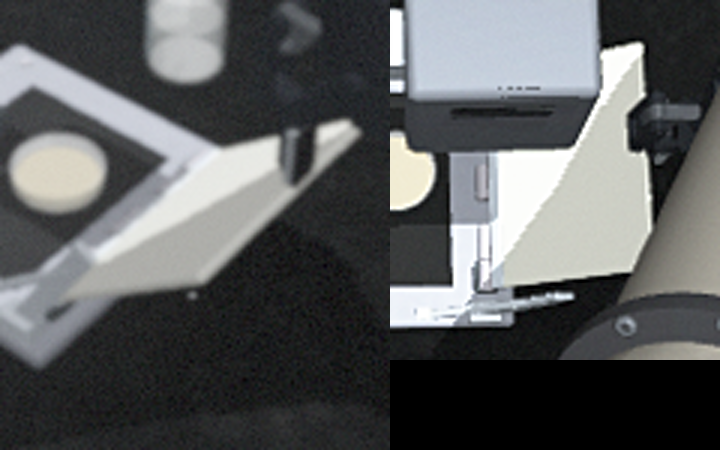

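The fingertip at left (295,185) hangs just over the panel edge with no contact. The open pads sit 13 mm farther back, so I'll back off, go lower and push again.

Emit:
carry_out --targets '[0,0,-15,5,0,0,0,-25,0,0,0,0,0,-20,0,0,0,0,-22,0,0,0,10,0,0,0,0,10,0,0,0,0,5,0,0,0,0,5,0,0,0,0,5,3,0,0,0,5,3,0,0,0,0,0,0,0,0,0,0,0]'

```text
t: 5.95
eef_pos: [0.5937, -0.1986, 0.085]
tool_rot: [0.001, -0.006, 1.0, -0.001]
contact_force: [-1.2, -5.2, 4.5]
gripper_width: 1.003
grasp_force: 2.8
```

```bash
python3 -c "
from h import *
look('pics/l2.png')"
```

```text
(no output)
```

View pics/l2.png

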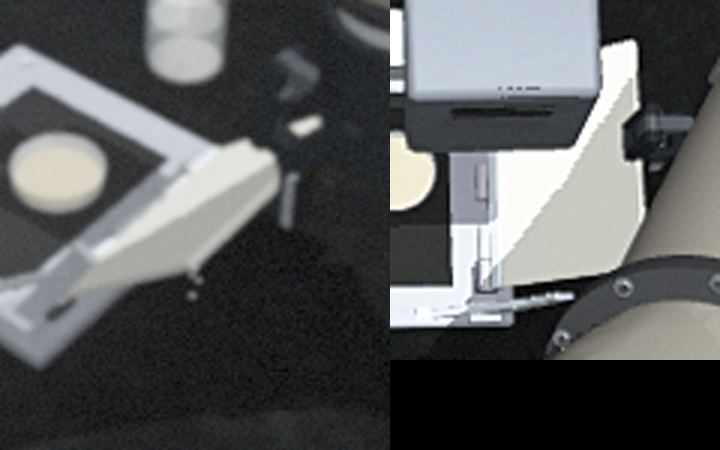

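The finger (287,200) is now in front of the panel edge and pushing, with about 5 N. I'll go on in small steps.

Emit:
carry_out --targets '[0,0,5,4,0,0,0,5,4,0,0,0,5,4,0,0,0,3,2,0,0,0,0,0,0,0,0,0,0,0]'

```text
t: 6.65
eef_pos: [0.5937, -0.1825, 0.0994]
tool_rot: [0.002, -0.005, 1.0, -0.002]
contact_force: [-2.6, -8.2, 8.6]
gripper_width: 0.998
grasp_force: 4.6
```

```bash
python3 -c "
from h import *
look('pics/l3.png')
D=np.load('stand.npz');R,t=D['R'],D['t']
for a in (28,30,32,34,36,38,40,50):
  s,c=np.sin(np.radians(a)),np.cos(np.radians(a))
  r=[]
  for e in(3,-3): # outer(front) and inner corner of free edge, y=+80
    X=np.r_[R@[(-140*s-e*c)/1e3,.08]+t,.024+(140*c-e*s)/1e3]; r+=[(proj('scene',X)-[300,250])*3,(proj('top',X)-[320,190])*3+[390,0]]
  print(a,np.round(r).astype(int).tolist())
g=[np.r_[R@[-l*.5,.096]+t,.024+l*.866] for l in(0,.095)]
print([np.round((proj('scene',x)-[300,250])*3) for x in g],[np.round((proj('top',x)-[320,190])*3+[390,0]) for x in g])
"
```

```text
28 [[143, 197], [603, 259], [135, 188], [595, 259]]
30 [[149, 204], [609, 260], [141, 195], [602, 259]]
32 [[156, 212], [615, 260], [148, 203], [608, 259]]
34 [[162, 220], [620, 261], [154, 210], [613, 260]]
36 [[168, 227], [625, 261], [161, 218], [619, 260]]
38 [[174, 235], [631, 262], [167, 226], [624, 261]]
40 [[180, 243], [635, 262], [173, 233], [629, 262]]
50 [[206, 284], [656, 266], [200, 274], [652, 265]]
[array([ 26., 318.]), array([ 91., 253.])] [array([489., 308.]), array([566., 292.])]
```

View pics/l3.png

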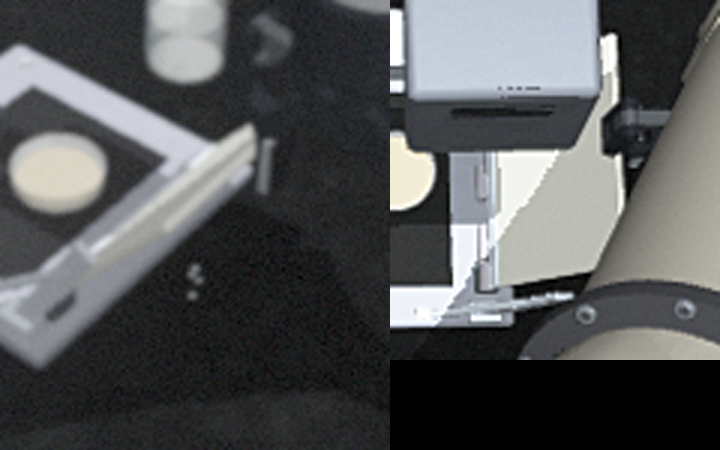

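The panel stands at about 35°: edge corner near (163,220), finger at (265,165). I'll go a bit further, then measure by mask.

Emit:
carry_out --targets '[0,0,4,2,0,0,0,3,2,0,0,0,0,0,0,0,0,0,0,0]'

```text
t: 7.15
eef_pos: [0.594, -0.1754, 0.1036]
tool_rot: [0.002, -0.005, 1.0, -0.002]
contact_force: [-0.7, -8.1, 7.0]
gripper_width: 0.996
grasp_force: 4.3
```

```bash
cat > m.py <<'E'
from h import *
from station import imaging,bot
import cv2
D=np.load('stand.npz');R,t=D['R'],D['t']
F={}
for n in("scene","top"):
    c=imaging.read_camera(n);setcam(n,c);F[n]=c["frame"].astype(int);cv2.imwrite(f"pics/m_{n}.png",c["frame"][:,:,::-1])
def P(n,a,y,e):
    s,c=np.sin(np.radians(a)),np.cos(np.radians(a))
    return proj(n,np.r_[R@[(-140*s-e*c)/1e3,y]+t,.024+(140*c-e*s)/1e3])
# top: brightness drop to dark right of panel on several rows
def ang(n,u,v,e):  # angle whose edge line passes through pixel
    from scipy.optimize import brentq
    def f(a):
        p,q=P(n,a,.08,e),P(n,a,-.08,e); d=q-p; return d[0]*(v-p[1])-d[1]*(u-p[0])
    return brentq(f,10,60)
def scan(n,a0,ys,e):
    g=F[n].mean(2)
    for y in ys:
        v=int(round(P(n,a0,y,e)[1])); u0=P(n,a0,y,e)[0]
        r=g[v,int(u0)-12:int(u0)+14]; k=int(np.argmin(np.diff(r)))
        lo,hi=r[k+2:k+5].min(),r[k-3:k].max(); h=(lo+hi)/2
        j=next((i for i in range(max(k-2,0),k+3) if r[i]>=h>r[i+1]),k); u=int(u0)-12+j+(r[j]-h)/(r[j]-r[j+1]+1e-6)
        print(n,y,"px %.1f %d"%(u,v),"lo/hi",lo,hi,"ang %.1f"%ang(n,u,v,e))
import sys
a0=float(sys.argv[1])
scan("top",a0,(-.075,-.06,-.02,0,.02,.04,.06),3)
scan("scene",a0,(-.04,-.02,0,.02,.04,.06),3)
print(bot.get_obs()["eef_pos"])
E
python3 m.py 32
```

```text
top -0.075 px 392.1 202 lo/hi 19.666666666666668 255.0 ang 33.3
top -0.06 px 392.2 209 lo/hi 26.333333333333332 255.0 ang 33.0
top -0.02 px 387.7 228 lo/hi 18.666666666666668 97.0 ang 27.2
top 0 px 386.8 237 lo/hi 24.333333333333332 186.0 ang 25.8
top 0.02 px 393.9 247 lo/hi 14.0 231.66666666666666 ang 32.6
top 0.04 px 394.2 257 lo/hi 78.33333333333333 242.33333333333334 ang 32.4
top 0.06 px 389.7 267 lo/hi 79.0 185.33333333333334 ang 27.2
scene -0.04 px 390.2 282 lo/hi 41.0 51.666666666666664 ang 29.5
scene -0.02 px 393.8 288 lo/hi 33.666666666666664 45.0 ang 34.1
scene 0 px 381.1 294 lo/hi 89.66666666666667 180.33333333333334 ang 31.5
scene 0.02 px 378.4 300 lo/hi 49.333333333333336 189.0 ang 33.2
scene 0.04 px 369.1 307 lo/hi 134.66666666666666 189.33333333333334 ang 32.7
scene 0.06 px 362.5 314 lo/hi 118.33333333333333 182.66666666666666 ang 33.2
[ 0.59399268 -0.17537818  0.10347867]
```

Emit:
carry_out --targets '[0,0,-10,-5,0,0,0,-30,0,0,0,0,-40,0,0,0,0,-50,0,0,0,0,-40,0,0,0,0,0,0,0]'

```text
t: 7.85
eef_pos: [0.5904, -0.3494, 0.0967]
tool_rot: [-0.0, -0.002, 1.0, -0.002]
contact_force: [-0.4, -0.5, 0.3]
gripper_width: 1.0
grasp_force: 0.0
```

```bash
python3 m.py 33; python3 - <<'E'
import cv2,numpy as np
s=cv2.imread("pics/m_scene.png")[275:385,290:400];t=cv2.imread("pics/m_top.png")[190:300,325:415]
cv2.imwrite("pics/l4.png",np.hstack([cv2.resize(s,(396,396),interpolation=2),cv2.resize(t,(360,440),interpolation=2)[:396]]))
E
```

```text
top -0.075 px 392.1 202 lo/hi 29.0 255.0 ang 33.3
top -0.06 px 392.3 209 lo/hi 21.333333333333332 255.0 ang 33.1
top -0.02 px 393.2 228 lo/hi 19.666666666666668 255.0 ang 33.0
top 0 px 394.0 237 lo/hi 30.666666666666668 255.0 ang 33.4
top 0.02 px 394.2 247 lo/hi 22.666666666666668 255.0 ang 33.0
top 0.04 px 395.1 257 lo/hi 26.333333333333332 255.0 ang 33.4
top 0.06 px 395.4 267 lo/hi 26.666666666666668 255.0 ang 33.1
scene -0.04 px 398.1 283 lo/hi 40.0 252.0 ang 33.5
scene -0.02 px 391.3 289 lo/hi 32.333333333333336 254.0 ang 33.4
scene 0 px 384.2 295 lo/hi 47.666666666666664 254.33333333333334 ang 33.3
scene 0.02 px 377.9 301 lo/hi 44.333333333333336 245.33333333333334 ang 33.5
scene 0.04 px 368.8 308 lo/hi 127.0 254.66666666666666 ang 33.0
scene 0.06 px 360.8 315 lo/hi 148.66666666666666 255.0 ang 33.0
[ 0.59243631 -0.34235969  0.09581837]
```

View pics/l4.png

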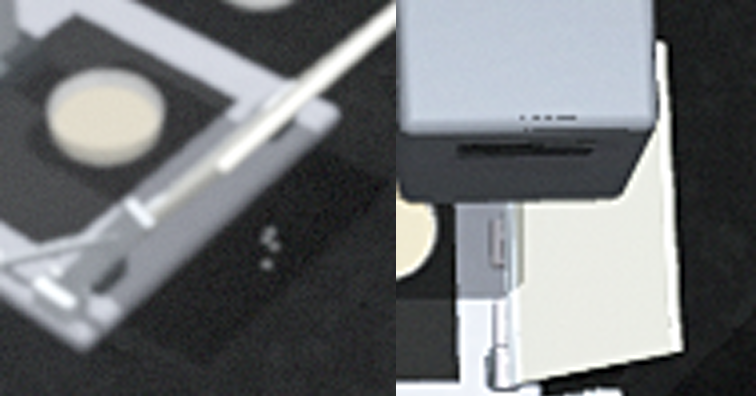

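Clear view: the panel's edge now runs close to 33°. The gauge's end face is at left (140,211), with its bar nearly parallel to the panel. I'll cross-check against the gauge tip numerically.

```bash
python3 - <<'E'
from h import *
from station import imaging
import cv2
D=np.load('stand.npz');R,t=D['R'],D['t']
F={}
for n in("scene","top"):
    c=imaging.read_camera(n);setcam(n,c);F[n]=c["frame"]
def blob(n,box,th):
    x0,y0,x1,y1=box; g=F[n][y0:y1,x0:x1].mean(2); _,l,s,ce=cv2.connectedComponentsWithStats((g>th).astype(np.uint8))
    for i in range(1,len(s)):
        if s[i,4]>2: print(n,th,ce[i]+[x0,y0],s[i]+[x0,y0,0,0,0])
blob("scene",(322,325,338,342),205)
for th in(150,225):blob("top",(360,282,388,297),th)
print(F["top"][283:294,366:386].mean(2).astype(int))
for p in((379,288),(380,288),(381,288)):
    X,e=tri(p,(328.6,333.3)); s=R.T@(X[:2]-t); print(X,e,"stand",s,"ang",np.degrees(np.arctan2(-s[0],X[2]-.024)))
E
```

```text
scene 205 [330.45098039 332.52941176] [325 329  13   9  51]
top 150 [364.54166667 282.58333333] [360 282  13   3  24]
top 150 [369.5        289.33928571] [360 287  21   6  56]
top 150 [360. 295.] [360 294   1   3   3]
top 225 [363.88888889 282.44444444] [360 282  11   3  18]
top 225 [369.21052632 289.47368421] [360 288  21   5  38]
[[210 182  85  37  10   0   1   0  10  13  12  20  15  22  14  22  32  33
   30  30]
 [  0   0   6  10   9   8  17  17  26  20  24  29  24  25  25  35  36  36
   31  30]
 [  7  15  17  18  16  19  27  32  31  26  25  31  30  33  33  36  34  33
   28  34]
 [ 31  26  32  29  23  14  14  14  14  49  30  19  18  25  33  25  26  28
   29  30]
 [ 24  14  13  22  35  42 113 104  99 193 173 161 157 161 141  52  21  30
   32  31]
 [ 40 109 107 104 123 139 255 250 234 255 255 255 255 255 255 123  20  30
   34  31]
 [134 253 251 239 240 231 224 222 219 255 255 255 255 255 255 116  17  30
   33  34]
 [228 224 225 227 233 194 146  89  97  97  93  72  47  18   3  13  24  28
   28  31]
 [191 177 160 156 131 135  92  61  62  38  19  12  15  19  21  23  26  27
   30  30]
 [ 87  51  46  50  27  11  16  19  24  22  27  28  26  24  24  30  28  33
   29  33]
 [ 11   9  10  16  16  26  28  28  29  27  28  31  30  30  31  31  23  30
   29  29]]
[ 0.49483474 -0.09038233  0.11044145] 0.0016134718491735394 stand [-0.04738461  0.09853191] ang 28.730230086654924
[ 0.49411119 -0.09181347  0.1121461 ] 0.002865463587974939 stand [-0.04880498  0.09927638] ang 28.97254518808616
[ 0.49338866 -0.09324014  0.11384926] 0.004112962380396135 stand [-0.0502209   0.10001977] ang 29.202839519859825
```

Stand frame agrees with the gauge to about 1 mm, so the panel is at ~33.3° and needs about 7 mm more at the edge.

Emit:
carry_out --targets '[0,0,40,3,0,0,0,40,3,0,0,0,40,2,0,0,0,30,0,0,0,0,10,0,0,0,0,5,1,0,0,0,5,1,0,0,0,0,0,0,0,0,0,0,0]'

```text
t: 8.95
eef_pos: [0.593, -0.1725, 0.1064]
tool_rot: [0.0, -0.006, 1.0, 0.0]
contact_force: [0.6, -1.3, 0.9]
gripper_width: 1.001
grasp_force: 0.5
```

```bash
python3 m.py 31.5
```

```text
top -0.075 px 390.9 202 lo/hi 14.0 195.66666666666666 ang 32.0
top -0.06 px 391.1 209 lo/hi 13.333333333333334 201.33333333333334 ang 31.7
top -0.02 px 386.3 228 lo/hi 21.666666666666668 70.0 ang 25.8
top 0 px 385.8 237 lo/hi 27.666666666666668 185.66666666666666 ang 24.8
top 0.02 px 392.8 247 lo/hi 1.0 238.33333333333334 ang 31.4
top 0.04 px 392.8 257 lo/hi 55.0 222.66666666666666 ang 30.9
top 0.06 px 389.3 267 lo/hi 80.33333333333333 185.66666666666666 ang 26.8
scene -0.04 px 387.3 281 lo/hi 36.333333333333336 45.333333333333336 ang 27.7
scene -0.02 px 390.7 287 lo/hi 33.666666666666664 39.0 ang 32.2
scene 0 px 379.7 293 lo/hi 88.0 177.66666666666666 ang 30.4
scene 0.02 px 384.4 300 lo/hi 35.0 115.0 ang 35.8
scene 0.04 px 367.6 306 lo/hi 92.33333333333333 192.66666666666666 ang 31.6
scene 0.06 px 362.4 313 lo/hi 86.66666666666667 160.33333333333334 ang 32.7
[ 0.59303172 -0.17246681  0.10632403]
```

Emit:
carry_out --targets '[0,0,2,1,0,0,0,2,1,0,0,0,0,0,0,0,0,0,0,0,0,0,-5,0,0,0,0,-30,0,0,0,0,-45,0,0,0,0,-50,0,0,0,0,-50,0,0,0,0,0,0,0]'

```text
t: 10.05
eef_pos: [0.59, -0.3565, 0.1086]
tool_rot: [-0.0, -0.002, 1.0, -0.002]
contact_force: [-0.6, -1.1, 0.3]
gripper_width: 1.002
grasp_force: 0.0
```

```bash
python3 m.py 30.5; python3 - <<'E'
import cv2,numpy as np
s=cv2.imread("pics/m_scene.png")[200:400,220:420]
t=cv2.imread("pics/m_top.png")[160:340,240:420]
cv2.imwrite("pics/l5.png",np.hstack([cv2.resize(s,(400,400),interpolation=2),cv2.resize(t,(400,400),interpolation=2)]))
E
```

```text
top -0.075 px 389.0 201 lo/hi 22.333333333333332 207.0 ang 30.0
top -0.06 px 389.4 208 lo/hi 25.666666666666668 207.0 ang 30.0
top -0.02 px 390.1 227 lo/hi 28.333333333333332 255.0 ang 29.7
top 0 px 390.7 237 lo/hi 17.666666666666668 255.0 ang 29.8
top 0.02 px 391.1 247 lo/hi 28.0 255.0 ang 29.7
top 0.04 px 391.8 257 lo/hi 18.333333333333332 255.0 ang 29.8
top 0.06 px 392.2 267 lo/hi 25.666666666666668 255.0 ang 29.7
scene -0.04 px 394.2 280 lo/hi 42.666666666666664 250.33333333333334 ang 30.2
scene -0.02 px 387.3 286 lo/hi 36.333333333333336 250.33333333333334 ang 30.2
scene 0 px 380.5 292 lo/hi 47.333333333333336 251.33333333333334 ang 30.3
scene 0.02 px 373.4 298 lo/hi 60.666666666666664 253.33333333333334 ang 30.2
scene 0.04 px 364.2 305 lo/hi 143.66666666666666 255.0 ang 29.7
scene 0.06 px 356.0 312 lo/hi 148.33333333333334 255.0 ang 29.7
[ 0.59237408 -0.34850866  0.1076345 ]
```

View pics/l5.png

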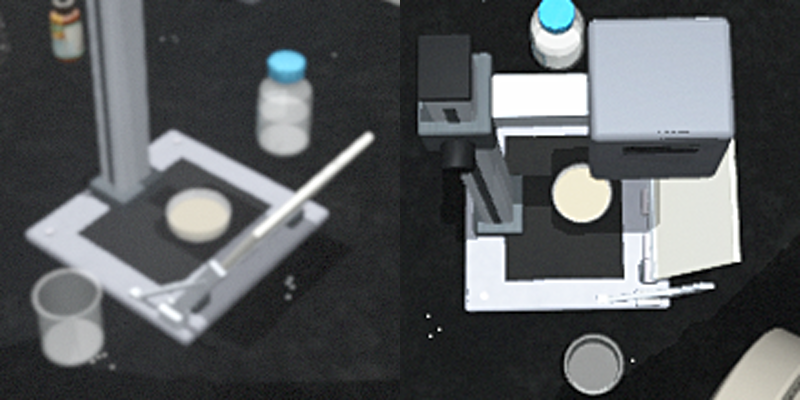

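The panel edge measures about 30° in both views, in line with the gauge, with the end face at left (215,272). The dish, bottle and beaker have not moved and the arm is clear, so I'm handing in.

```bash
python3 -c "
from station import bot
print(bot.hand_in())"
```

```text
the job is handed in; nothing more can be done
None
```

The panel now leans about 30° from upright (29.7–30.3° measured in both views), in line with the gauge; the dish, bottle and beaker look unmoved, the camera was not knocked as far as I could see, and the job was handed in at about 10 s with the arm clear.

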